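# Lock a microscope stage into its service cradle with a square T-key

### The arm

A 6-joint arm with a two-finger parallel gripper is mounted at the origin on the work surface. World frame = base frame: x ahead of the robot, y to its left, z up, the work surface at z = 0. Lengths are in mm, angles in rad, forces in N, time in s.
With the tool pointing down it reaches from about 300 to 750 mm from the base axis. Payload 8.5 kg.
Tool frame: the origin (TCP) lies between the finger pads; the fingertips stand 22 mm ahead of it and the grasp point (between the pads) lies 3 mm ahead of it (r.nose_length is the distance from the TCP to the fingertips, in mm); z points along the fingers, x is the direction in which the jaws open and shut, and the axes are right-handed (so a half turn about z gives the same grasp; the last joint's range is limited). The gripper opens to 85 mm and grips with 20 to 120 N. Pads are 22 mm wide; open, the fingers measure 114 mm over their backs; the gripper's body (76 mm by 85 mm) begins 54 mm behind the grasp point. The pads swing forward as they close: fully open they stand 13 mm farther back than shut.
Start: joints at [-1.374, 0.381, 1.297, -0, 1.464, -0.215], TCP at [220.135, -504.005, 253.322] pointing down, gripper open.
Joint ranges: [-3.11, 3.11], [-0.89, 2.33], [0.22, 2.48], [-1.42, 4.56], [0.17, 2.85], [-2.88, 2.88]. Speed limits (rad/s): [2.39, 2.39, 3.14, 3.14, 3.14, 3.14].

### API

Orientations are given as a unit quaternion [x, y, z, w].
In Python, from station import r, get_image gives the robot as it stands. The module is installed in compiled form; this text tells all that it offers.
- The arm moves only by the tool arm_command, never from a script. Its argument "plan" is a list of rows, each a list of 6 numbers: the shift along the tool's x, y, z in cm, then the turn, a rotation vector about the tool's x, y, z in rad. A call has 1 to 20 rows; each row is the pose to reach, as a shift and turn from the pose commanded when the call began, along the tool's axes at that moment; what a row does not reach only later rows make up. A row lasts 1/10 s, in which the tool goes at most 50 mm and 8.59 degrees, less where a joint would pass 70% of its speed; a pose out of reach is approached as far as the arm can. A call with a gripper value outside its range is refused whole. "gripper" is the opening, from 0 (shut) to 1 (fully open), set as the call begins (left out, the last holds). The fingers move at their own pace and stop on an object; "force" is the grip in N (left out, the last holds). Time passes only in rows, so rows that repeat a pose let the fingers close. It gives the time, the measured TCP pose, the force and the opening at its end, in the units of the state.
- r.observe(): the state, without advancing time (a new reading comes with each control period).
- get_image(name): name is "side" or "top"; returns a dict with "img" (384x512x3 uint8, red, green, blue), "range_z" (384x512 float32, mm along the optical axis (not along the pixel's ray), 0 where there is no reading), "K" (3x3 intrinsics, pixels), "rvec" (rotation vector, rad) and "tvec" (3), from world to camera coordinates, as OpenCV has them. Camera axes: x right, y down, z forward; pixel columns grow to the right and rows downward; lengths in mm; the calibration is good to about 2 mm. A picture is of the moment at which its call begins.
- r.finish_job(): hands the job in, once; it reports no verdict.
The state is a dict: "time_s": time; "qpos": joint angles; "qd": joint speeds; "effort": joint torques, N m; "tool_pos": TCP position; "tcp_rot": TCP orientation; "contact_force": force on the tool from outside, world axes, zero at the start; "moment": the same for the moment, N m; "width": finger opening in mm.
Only numpy, scipy, OpenCV 4.12 (cv2) and the standard library are available. Lean on these libraries where they do the work, as an engineer would, in place of code of your own. Each camera call takes 0.05 s, during which the arm holds its last target.

### The job

Clamp the microscope stage into its service cradle: take the larger of the two T-handled keys from the rack, press it on the clamp screw's square socket while rotating it until it drops fully in, then turn the screw clockwise with the key until the hold-down finger has swung over the stage, right up to its stop. Leave the key standing in the screw and let go. Turn the clamp only by the key, never by pushing on the clamp itself, and leave the smaller key in the rack and the lens that stands between rack and cradle where they are.

Things in the scene. Friction and masses are not known exactly. Their poses are not given: they have to be found in the camera images.
- key: The larger steel T-handled key, 129 mm long, 0.2 kg. Origin at its tip, z up the shank. Heights above the tip: round pilot nose 0 to 12 mm (cone of 8 mm diameter widening to 13.6 mm at 6 mm), square bit 14 x 14 mm from 12 to 30, round shank of 14 mm diameter up to 105, with a collar of 34 mm diameter from 52 to 58. Starts upright, hanging by the collar in either rack hole; lift 55 mm to clear it.
- key_handle (a point): Middle of the larger key's dark cross-bar handle, on the key's axis 117 mm above its tip. The bar is 84 mm long along the key's x, 14 mm wide along its y and 24 mm high. The flats of the square bit are parallel to the bar's sides. If the bit binds while entering the socket, wriggle it a few degrees as you press.
- small_key: The smaller T-handled key, 104 mm long, in the other rack hole: shank 7 mm, handle bar 56 x 9 x 16 mm (top 104 mm above its tip). Too thin for the socket; it stays in the rack. Origin at its tip, z up.
- rack: Fixed grey plastic key rack, 80 x 180 x 55 mm (x, y, z), two 24 mm through holes on its y axis, 55 mm either side of its centre. Origin at the centre of its underside.
- cradle: Fixed service cradle: aluminium base 240 x 200 x 35 mm (x, y, z), on it the black microscope stage plate 165 x 190 x 22 mm, top at 57 mm, with a steel slide holder (top 61 mm). Origin at the centre of its underside. The clamp screw stands on the bare strip along its -x edge, axis at (-85, 0) mm. A stop pin of 8 mm diameter, top at 75 mm, stands on the stage at (-18, -8) mm.
- socket (a point): Centre of the mouth of the square socket, on the clamp screw's vertical axis, 78 mm above the table, in the top of a round steel clamp collar of 68 mm diameter. The point turns with the clamp: its y axis points along the hold-down finger. The socket's own angle is not reported: it differs every time and has nothing to do with the finger. Find it by feel or by eye.
- socket_floor (a point): Centre of the socket's floor, 26 mm below the mouth, where the tip ends when fully home. Socket 15.5 x 15.5 mm, in a square brass insert 36 x 36 mm with sides parallel to the socket's. Within about 6 degrees of alignment (or that plus any quarter turn) the bit drops in; otherwise the key stops with only its round nose about 12 mm in.
- finger_end (a point): Top of the outer end of the steel hold-down finger (a bar 16 mm wide, 12 mm thick, reaching 91 mm from the screw axis, top 74 mm above the table); the point is 83 mm from the screw axis.
- clamp (a joint): Angle of the clamp screw with its collar and finger, rad, growing clockwise seen from above. 0: the finger points along the cradle's +y; 1.5: end stop, finger over the stage and against the stop pin. It starts between 0 and 0.4. Dry friction about 0.25 N m holds it where it is left; rubbing the key lightly on it does not turn it.
- objective_a: Bystander: steel microscope lens (objective) standing between rack and cradle, 32 mm diameter, 55 mm high. Origin under its centre.

How it is judged (in metres and radians):
On the way, in this order (a step that is already met when the one before it is completed fails the run):
1. the larger key has dropped fully into the socket, before the clamp is turned (horizontal distance between key and socket below 0.004 m and z of key in the frame of socket below -0.02 m and angle between key's own z axis and vertical below 0.15 rad and value of joint clamp below 0.9 rad), for 0.1 s.
2. the clamp is turned to its stop with the key in the socket (horizontal distance between key and socket below 0.004 m and z of key in the frame of socket below -0.02 m and angle between key's own z axis and vertical below 0.15 rad and value of joint clamp above 1.42 rad), for 0.1 s.
At the end, for the whole second after the job is handed in: The clamp stands within 0.08 rad of its end stop (1.5 rad); the larger key stands at rest in the socket, its tip at least 20 mm below the mouth and within 4 mm of the axis, within 0.15 rad of upright (all of step 2 and linear speed of key below 0.02 m/s); the robot touches nothing.
It fails at once if the gripper or arm pushes on the clamp itself (contact force between any of the fingers, the arm and clamp above 3 N).
It fails at once if the smaller key is moved by more than 30 mm (distance of small_key from where it was at the start of the episode above 0.03 m).
It fails at once if the lens between rack and cradle is moved by more than 30 mm (distance of objective_a from where it was at the start of the episode above 0.03 m).
It also fails if it takes over 51 s, if anything falls off the work surface, if the arm or the gripper's body presses on something with over 40 N, if the wrist force passes 120 N, or if a joint passes its speed limit or range.

## Working session

There is one attempt and no reset: what is moved stays moved. The work goes in short steps, Python scripts to look and compute and a tool call to move; the robot and the scene stay as the last step left them, time stands still between calls to the robot, and variables do not carry over. Pictures are saved under pics/ and viewed, and the job is handed in when it is done.

Besides the shell and the picture viewer there is one more tool, called after "Request:" in YAML: its name, and indented under it one key for each argument. arm_command: Moves the arm, as the interface text tells. Its arguments: {"type":"object","properties":{"plan":{"type":"array"},"gripper":{"type":"number"},"force":{"type":"number"}},"required":["plan"]}

```bash
mkdir -p pics; cat > h.py <<'E'
import numpy as np, cv2
from station import r, get_image
def snap(name,tag):
    d=get_image(name); np.savez(f'pics/{tag}.npz',**d)
    cv2.imwrite(f'pics/{tag}.png',cv2.cvtColor(d['img'],cv2.COLOR_RGB2BGR)); return d
def pts(d):
    z=d['range_z'];K=d['K'];R,_=cv2.Rodrigues(np.array(d['rvec'],float))
    v,u=np.mgrid[:z.shape[0],:z.shape[1]]
    c=np.stack([(u-K[0,2])/K[0,0]*z,(v-K[1,2])/K[1,1]*z,z],-1)
    return (c-np.array(d['tvec']).ravel())@R
def ray(d,u,v,h):
    K=d['K'];R,_=cv2.Rodrigues(np.array(d['rvec'],float));t=np.array(d['tvec']).ravel()
    o=-R.T@t; q=R.T@np.array([(u-K[0,2])/K[0,0],(v-K[1,2])/K[1,1],1])
    return o+q*(h-o[2])/q[2]
def proj(d,P):
    return cv2.projectPoints(np.array(P,float).reshape(-1,1,3),np.array(d['rvec'],float),np.array(d['tvec'],float),d['K'],None)[0].reshape(-1,2)
E
python3 - <<'E'
from h import *
for n in('top','side'):
    d=snap(n,n+'0'); R,_=cv2.Rodrigues(d['rvec']); print(n,d['K'][0,0],(-R.T@d['tvec'].ravel()).round())
print(r.observe())
E
```

```text
top 468.252886474013 [ 469.  -49. 1158.]
side 352.85732034336155 [517. 573. 579.]
{'time_s': 0.1, 'qpos': array([-1.37431601e+00,  3.81169980e-01,  1.29814554e+00,  1.29701065e-05,
        1.46358904e+00, -2.15296095e-01]), 'qd': array([-0.00011006, -0.00203194, -0.0016015 ,  0.00032676,  0.00072223,
        0.00076923]), 'effort': array([ 3.53717995e-03, -4.49221766e+01, -2.31655401e+01, -1.61091161e-04,
        3.69878500e-03,  1.86187424e-05]), 'tool_pos': array([ 220.08961104, -503.80449365,  252.76458397]), 'tcp_rot': array([ 8.36730541e-01, -5.47614437e-01, -4.54842632e-04, -4.72687345e-04]), 'contact_force': array([ 0.51091784, -0.14812809, -0.3248652 ]), 'moment': array([-0.03798298, -0.00864468,  0.04083509]), 'width': 85.38882443784038}
```

```bash
python3 -c "
import cv2
for n in('top0','side0'):
    i=cv2.imread(f'pics/{n}.png'); cv2.imwrite(f'pics/{n}b.png',cv2.resize(i,(800,600),interpolation=cv2.INTER_CUBIC))"
```

```text
(no output)
```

View pics/top0b.png

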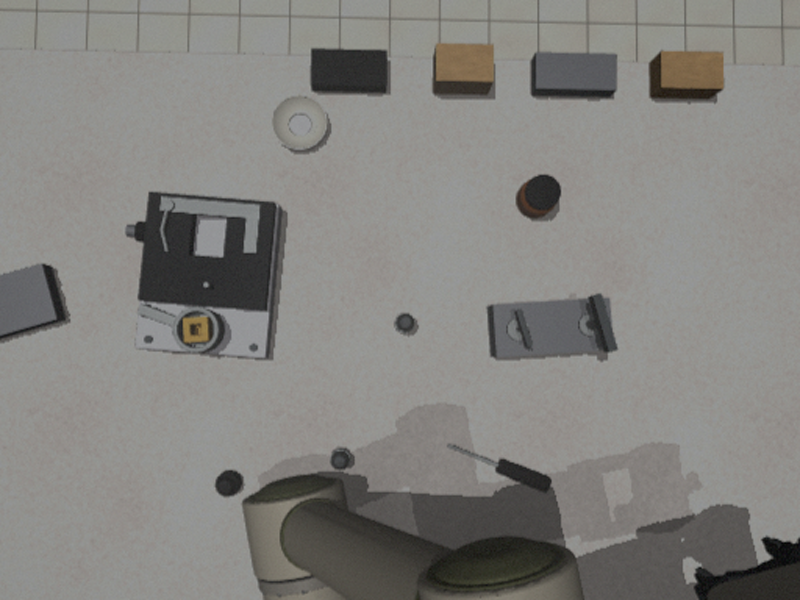

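View pics/side0b.png

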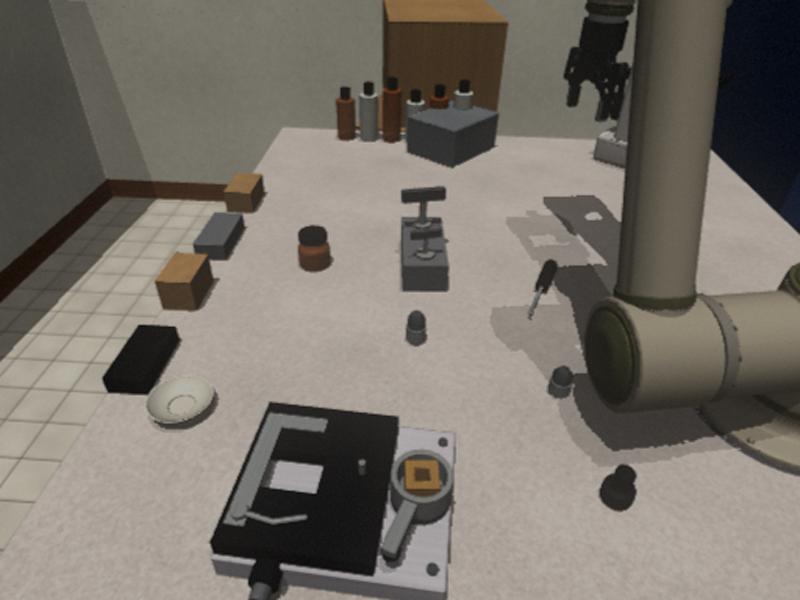

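Top view: the large key's handle is at about (598,324) of the 800 px picture and the small key at (523,328). The lens is at (405,323) and the brass insert at (197,330). Next I measure each of these.

```bash
cat > m.py <<'E'
from h import *
d=dict(np.load('pics/top0.npz')); P=pts(d); s=512/800
img=d['img']
def comp(mask,seed):
    n,l,st,c=cv2.connectedComponentsWithStats(mask.astype(np.uint8)); 
    k=l[seed[1],seed[0]]
    if k==0:
        c[0]=1e9;k=np.argmin(((c-seed)**2).sum(1))
    return l==k
def rect(m,h):
    v,u=np.nonzero(m); X=np.array([ray(d,a,b,h)[:2] for a,b in zip(u,v)],np.float32)
    (c,sz,a)=cv2.minAreaRect(X); return len(u),X.mean(0).round(1),np.round(c,1),np.round(sz,1),round(a,1)
hh=P[...,2]
reg=np.zeros(hh.shape,bool); reg[150:260,290:420]=1
m=comp((hh>115)&(hh<145)&reg,(383,205)); print('bigkey top',np.median(hh[m]),rect(m,132))
rr=np.zeros(hh.shape,bool); rr[170:250,325:350]=1
m=comp((hh>82)&(hh<115)&rr,(335,210)); print('small',np.median(hh[m]),rect(m,107))
m=comp((hh>40)&(hh<70)&(reg),(355,215)); print('rack',np.median(hh[m]),rect(m,55))
r2=np.zeros(hh.shape,bool); r2[190:225,245:275]=1
m=comp((hh>40)&(hh<60)&r2,(259,206)); print('lens',rect(m,55))
hsv=cv2.cvtColor(img,cv2.COLOR_RGB2HSV)
br=(hsv[...,1]>120)&(hsv[...,0]>10)&(hsv[...,0]<30); r3=np.zeros(hh.shape,bool); r3[190:230,105:150]=1
m=br&r3; print('brass',np.median(hh[m]),rect(m,78))
r4=np.zeros(hh.shape,bool); r4[180:240,80:150]=1
m=(hh>66)&(hh<90)&r4; print('clamp',rect(m,78))
mc=(hh>20)&(hh<50)&(np.indices(hh.shape)[0]<240)&(np.indices(hh.shape)[0]>110)&(np.indices(hh.shape)[1]<190)&(np.indices(hh.shape)[1]>80);
m=comp((hh>25)&(np.indices(hh.shape)[0]<240)&(np.indices(hh.shape)[0]>110)&(np.indices(hh.shape)[1]<190)&(np.indices(hh.shape)[1]>88),(150,220)); print('cradle',rect(m,45))
cv2.imwrite('pics/crop.png',cv2.resize(cv2.cvtColor(img[175:235,80:160],cv2.COLOR_RGB2BGR),(800,600),interpolation=cv2.INTER_CUBIC))
cv2.imwrite('pics/crop2.png',cv2.resize(cv2.cvtColor(img[180:240,310:400],cv2.COLOR_RGB2BGR),(800,534),interpolation=cv2.INTER_CUBIC))
E
python3 m.py
```

```text
bigkey top 129.36317062436433 (309, array([ 516.5, -377.8], dtype=float32), array([ 516.5, -377.5]), array([83.5, 18.6]), 16.0)
small 103.89197346920864 (125, array([ 508.4, -269.3], dtype=float32), array([ 508.6, -269.2]), array([54.9, 10.8]), 18.6)
rack 53.520212112768846 (2058, array([ 511.1, -313.4], dtype=float32), array([ 512.3, -315.9]), array([ 79.8, 164.6]), 4.2)
lens (103, array([ 517.1, -100.8], dtype=float32), array([ 516.6, -101. ]), array([26. , 23.6]), 0.6)
brass 76.2158617156738 (176, array([503. , 207.2], dtype=float32), array([502.4, 207.6]), array([33.1, 35. ]), 5.5)
clamp (693, array([508.1, 221.3], dtype=float32), array([509. , 227.3]), array([ 95. , 109.8]), 20.4)
cradle (8528, array([586.9, 200.4], dtype=float32), array([586.8, 204.6]), array([210.1, 239.2]), 86.1)
```

View pics/crop.png

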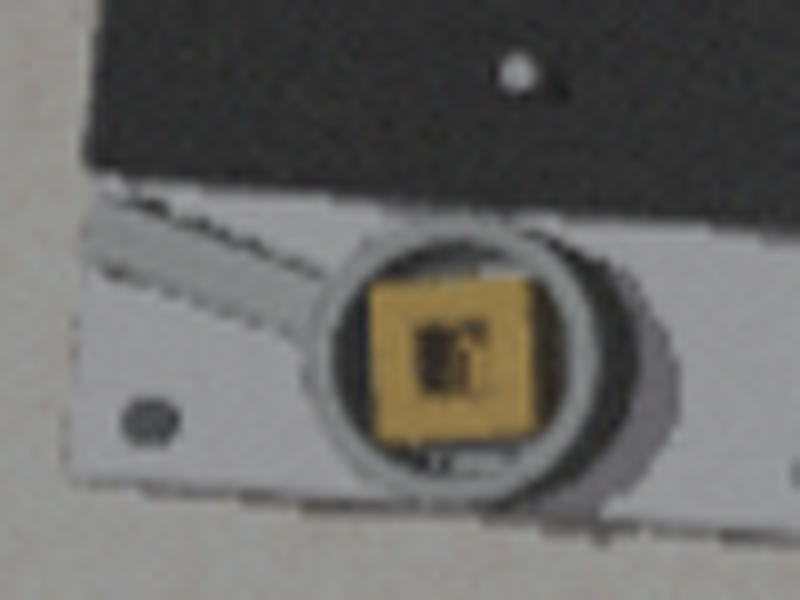

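View pics/crop2.png

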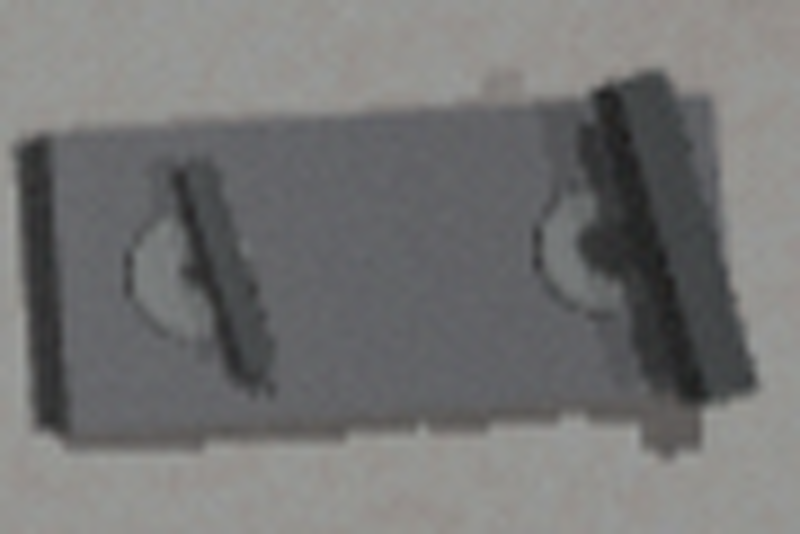

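```bash
cat > m2.py <<'E'
from m import *
print('---')
for th in (120,124,126,127,128):
    m=comp((hh>th)&(hh<145)&reg,(383,205)); print(th,rect(m,131))
g=cv2.cvtColor(img,cv2.COLOR_RGB2GRAY); print(g[200,372:392],hh[200,372:392].round())
# brass: subpixel quad through upsampled contour
S=8; c=cv2.resize(img[185:232,105:150],None,fx=S,fy=S,interpolation=cv2.INTER_CUBIC)
h=cv2.cvtColor(c,cv2.COLOR_RGB2HSV); b=((h[...,1]>110)&(h[...,0]>8)&(h[...,0]<35)).astype(np.uint8)
ct=max(cv2.findContours(b,cv2.RETR_EXTERNAL,cv2.CHAIN_APPROX_NONE)[0],key=cv2.contourArea)[:,0]
W=np.array([ray(d,105+(u+.5)/S-.5,185+(v+.5)/S-.5,78)[:2] for u,v in ct],np.float32)
print('brass',cv2.minAreaRect(W))
q=cv2.boxPoints(cv2.minAreaRect(W)); ctr=q.mean(0)
for i in range(4):
    a,e=q[i],q[(i+1)%4]; t=(e-a)/np.linalg.norm(e-a); n=np.array([-t[1],t[0]])
    s_=(W-a)@t; dd=abs((W-a)@n); L=np.linalg.norm(e-a)
    k=(dd<4)&(s_>.15*L)&(s_<.85*L); vx,vy,x0,y0=cv2.fitLine(W[k],cv2.DIST_HUBER,0,.01,.01).ravel()
    print('edge',np.degrees(np.arctan2(vy,vx)).round(1)%90, 'mid',(x0.round(1),y0.round(1)))
E
python3 m2.py | sed -n '/---/,$p'
python3 - <<'E'
from h import *
d=dict(np.load('pics/side0.npz'));im=d['img']
cv2.imwrite('pics/sc.png',cv2.resize(cv2.cvtColor(im[275:350,225:325],cv2.COLOR_RGB2BGR),(800,600),interpolation=cv2.INTER_CUBIC))
cv2.imwrite('pics/sk.png',cv2.resize(cv2.cvtColor(im[110:190,235:315],cv2.COLOR_RGB2BGR),(600,600),interpolation=cv2.INTER_CUBIC))
E
```

```text
---
120 (282, array([ 516.6, -378.9], dtype=float32), array([ 516.8, -378.6]), array([83.6, 16.9]), 15.8)
124 (257, array([ 516.9, -379.5], dtype=float32), array([ 516.8, -379.3]), array([83.2, 15.6]), 16.2)
126 (250, array([ 517. , -379.7], dtype=float32), array([ 516.8, -379.6]), array([83.2, 15.1]), 15.8)
127 (240, array([ 517. , -379.9], dtype=float32), array([ 516.8, -379.5]), array([83.2, 15. ]), 16.0)
128 (214, array([ 517.2, -379.9], dtype=float32), array([ 516.9, -379.8]), array([83.2, 14.4]), 16.0)
[ 84  84  75  84  62  51  56  43  42  41  54  70  66  68  71  71  77  92
  96 143] [ 54.  55.  51.  50.  53.  51.  53. 110. 117. 128. 134. 129. 133. 128.
 130. 128.  54.  53.  55.   2.]
brass ((502.4134216308594, 207.5037384033203), (36.08335494995117, 36.742347717285156), 3.6727023124694824)
edge 3.300003 mid (np.float32(485.3), np.float32(206.5))
edge 4.3 mid (np.float32(499.8), np.float32(189.6))
edge 4.0999985 mid (np.float32(519.4), np.float32(207.4))
edge 6.6 mid (np.float32(499.4), np.float32(225.0))
```

View pics/sc.png

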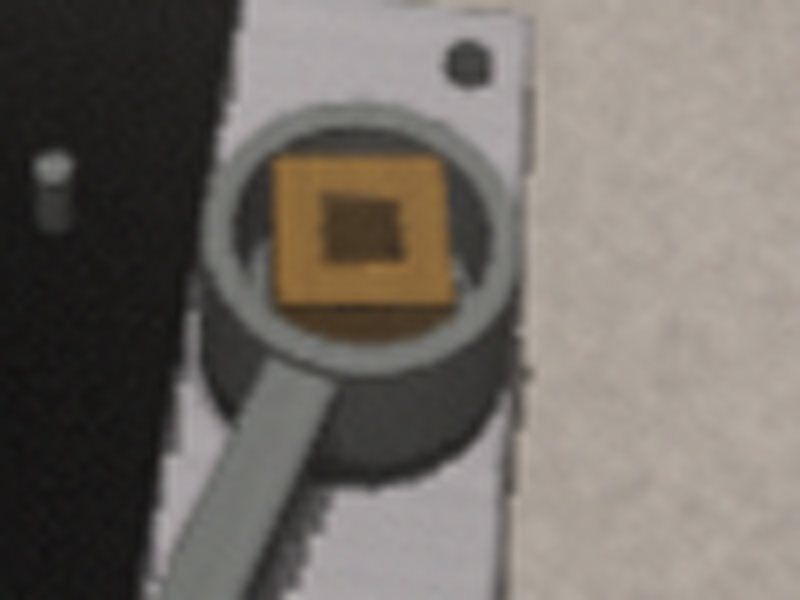

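View pics/sk.png

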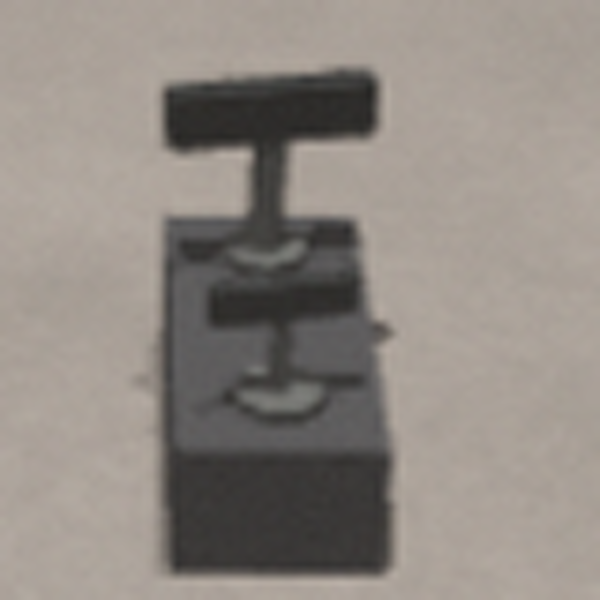

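```bash
python3 - <<'E'
from h import *
d=dict(np.load('pics/side0.npz'))
q=np.array([(273,157),(440,157),(455,303),(280,305)])/8-.5+[225,275]
W=np.array([ray(d,*p,78)[:2] for p in q]); print('brass side',W.round(1),W.mean(0).round(1))
for i in range(4):
    e=W[(i+1)%4]-W[i]; print(np.degrees(np.arctan2(e[1],e[0]))%90,np.linalg.norm(e))
# key bar, near (front +y) top edge ends & bottom
q=np.array([(165,90),(376,74),(166,150),(376,134)])/7.5-.5+[235,110]
for p,h in zip(q,(132,132,108,108)): print(ray(d,*p,h)[:2].round(1))
# expected front top edge from top-view fit
a=np.radians(16);c=np.array([517,-380]);x=np.array([np.cos(a),np.sin(a)]);y=np.array([-x[1],x[0]])
print(c+42*x+7*y,c-42*x+7*y)
E
```

```text
brass side [[522.6 192.4]
 [486.8 189.6]
 [483.6 225.5]
 [519.4 228.7]] [503.1 209.1]
4.428398708787881 35.90114200936559
5.098486370296484 36.07125060189019
5.1045642186983 35.85254648975401
5.170925343912685 36.49494570858601
[ 559.  -369.5]
[ 477.4 -392.2]
[ 557.9 -366.5]
[ 475.7 -388.7]
[ 555.44352974 -361.69439918] [ 474.69754728 -384.84793707]
```

```bash
cat > go.py <<'E'
import sys
from h import *
from scipy.spatial.transform import Rotation as R
# usage: go.py x y z phi_deg  -> tool-frame shift (cm) and rotvec so tool is vertical with x at phi
x,y,z,phi=map(float,sys.argv[1:5]); o=r.observe()
Rc=R.from_quat(o['tcp_rot']); p=np.radians(phi)
Rt=R.from_matrix(np.array([[np.cos(p),np.sin(p),0],[np.sin(p),-np.cos(p),0],[0,0,-1]]))
xt=Rc.as_matrix()[:,0]
print('t',o['time_s'],'pos',o['tool_pos'].round(1),'phi',np.degrees(np.arctan2(xt[1],xt[0])).round(2),'tilt',(Rc.as_matrix()[:,2]).round(3),'w',round(o['width'],1),'q',o['qpos'].round(2),'F',o['contact_force'].round(1),'M',o['moment'].round(2))
print('shift cm',(Rc.inv().apply(np.array([x,y,z])-o['tool_pos'])/10).round(2),'turn',(Rc.inv()*Rt).as_rotvec().round(4))
E
python3 go.py 517.5 -380 250 -74; python3 go.py 517.5 -380 123 -74
```

```text
t 0.1 pos [ 220.1 -503.8  252.8] phi -66.41 tilt [-0.     0.001 -1.   ] w 85.4 q [-1.37  0.38  1.3   0.    1.46 -0.22] F [ 0.5 -0.1 -0.3] M [-0.04 -0.01  0.04]
shift cm [  0.56 -32.21   0.29] turn [-0.0002  0.0013  0.1325]
t 0.1 pos [ 220.1 -503.8  252.8] phi -66.41 tilt [-0.     0.001 -1.   ] w 85.4 q [-1.37  0.38  1.3   0.    1.46 -0.22] F [ 0.5 -0.1 -0.3] M [-0.04 -0.01  0.04]
shift cm [  0.57 -32.21  12.99] turn [-0.0002  0.0013  0.1325]
```

Request:
arm_command:
  plan:
    - [0.1,-5,0,0,0,0.03]
    - [0.2,-10,0,0,0,0.07]
    - [0.3,-15,0.2,0,0,0.1]
    - [0.4,-20,0.2,0,0,0.13]
    - [0.5,-25,0.2,0,0,0.1325]
    - [0.55,-29,0.2,0,0,0.1325]
    - [0.56,-32.2,0.2,0,0,0.1325]
    - [0.56,-32.2,0.2,0,0,0.1325]
    - [0.56,-32.2,3,0,0,0.1325]
    - [0.56,-32.2,6,0,0,0.1325]
    - [0.56,-32.2,6,0,0,0.1325]
  gripper: 1

```text
time_s: 1.2
tool_pos: [515.9, -379.3, 189.2]
tcp_rot: [0.798, -0.602, -0.004, -0.001]
contact_force: [1.2, 1.3, -0.0]
width: 85.4
```

```bash
python3 go.py 517.5 -380 123 -74; python3 - <<'E'
from h import *
for n in('top','side'):
    d=snap(n,n+'1')
    im=cv2.cvtColor(d['img'],cv2.COLOR_RGB2BGR)
    c=im[150:270,310:470] if n=='top' else im[70:190,220:380]
    cv2.imwrite(f'pics/{n}1c.png',cv2.resize(c,(800,600),interpolation=cv2.INTER_CUBIC))
E
```

```text
t 1.2 pos [ 515.9 -379.3  189.2] phi -74.03 tilt [-0.006  0.006 -1.   ] w 85.4 q [-0.82  0.59  1.12 -0.    1.44  0.47] F [ 1.2  1.3 -0. ] M [ 0.   -0.   -0.01]
shift cm [ 0.16 -0.17  6.62] turn [ 0.004   0.0076 -0.0004]
```

View pics/top1c.png

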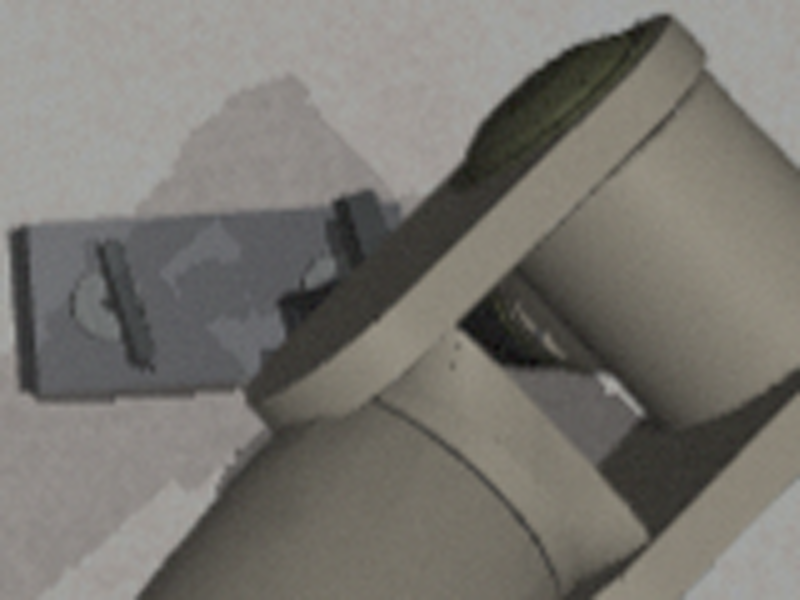

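View pics/side1c.png

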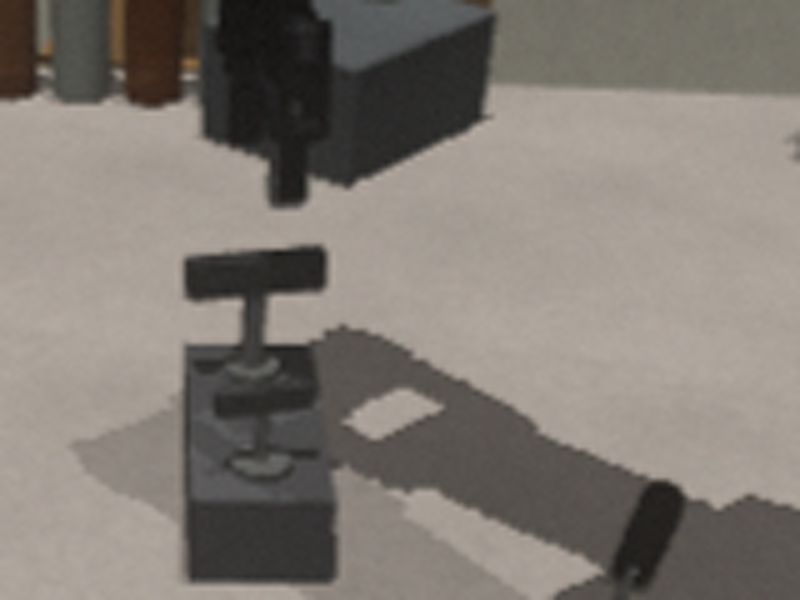

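```bash
python3 - <<'E'
from h import *
d=dict(np.load('pics/side1.npz'))
q=proj(d,[(517.5,-380,132),(517.5,-380,120),(504,-336,178)]); print(((q-[220,70])*5).round())
E
```

```text
[[255. 253.]
 [254. 272.]
 [281. 211.]]
```

Request:
arm_command:
  plan:
    - [0.1,-0.1,2,0,0,0]
    - [0.1,-0.1,4,0,0,0]
    - [0.1,-0.1,6,0,0,0]
    - [0.1,-0.1,6.6,0,0,0]
    - [0.1,-0.1,6.6,0,0,0]
    - [0.1,-0.1,6.6,0,0,0]
  gripper: 1

```text
time_s: 1.9
tool_pos: [519.1, -381.5, 129.1]
tcp_rot: [0.799, -0.602, 0.001, 0.0]
contact_force: [0.4, 0.4, -0.6]
width: 85.4
```

```bash
python3 go.py 517.5 -380 123 -74
```

```text
t 1.9 pos [ 519.1 -381.5  129.1] phi -74.0 tilt [ 0.002 -0.002 -1.   ] w 85.4 q [-0.82  0.65  1.2  -0.    1.29  0.47] F [ 0.4  0.4 -0.6] M [ 0.01  0.01 -0.01]
shift cm [-0.19  0.11  0.61] turn [-0.0012 -0.0024 -0.    ]
```

Request:
arm_command:
  plan:
    - [0,0,0,0,0,0]
    - [0,0,0,0,0,0]
    - [0,0,0,0,0,0]
    - [0,0,0,0,0,0]

```text
time_s: 2.3
tool_pos: [518.7, -381.0, 127.6]
tcp_rot: [0.799, -0.602, 0.0, 0.0]
contact_force: [0.1, 0.5, -0.4]
width: 85.7
```

```bash
python3 go.py 517.5 -380 123 -74
```

```text
t 2.3 pos [ 518.7 -381.   127.6] phi -74.0 tilt [ 0. -0. -1.] w 85.7 q [-0.82  0.65  1.2  -0.    1.29  0.47] F [ 0.1  0.5 -0.4] M [0.01 0.01 0.  ]
shift cm [-0.13  0.09  0.46] turn [-0.0001 -0.0003  0.    ]
```

Request:
arm_command:
  plan:
    - [-0.13,0.09,0.46,0,0,0]
    - [-0.13,0.09,0.46,0,0,0]
    - [-0.13,0.09,0.46,0,0,0]
    - [-0.13,0.09,0.46,0,0,0]

```text
time_s: 2.7
tool_pos: [517.5, -380.0, 122.7]
tcp_rot: [0.799, -0.602, 0.0, 0.0]
contact_force: [-0.1, -0.3, -0.9]
width: 85.2
```

Request:
arm_command:
  plan:
    - [0,0,0,0,0,0]
    - [0,0,0,0,0,0]
    - [0,0,0,0,0,0]
    - [0,0,0,0,0,0]
    - [0,0,0,0,0,0]
    - [0,0,0,0,0,0]
    - [0,0,0,0,0,0]
    - [0,0,0,0,0,0]
    - [0,0,0,0,0,0]
    - [0,0,0,0,0,0]
  gripper: 0
  force: 80

```text
time_s: 3.7
tool_pos: [517.5, -379.9, 122.7]
tcp_rot: [0.799, -0.602, -0.0, 0.0]
contact_force: [0.0, -0.7, -0.6]
width: 13.1
```

```bash
python3 go.py 517.5 -380 220 -74; python3 - <<'E'
from h import *
d=snap('side','side2')
im=cv2.cvtColor(d['img'],cv2.COLOR_RGB2BGR)
cv2.imwrite(f'pics/side2c.png',cv2.resize(im[70:190,220:380],(800,600),interpolation=cv2.INTER_CUBIC))
E
```

```text
t 3.7 pos [ 517.5 -379.9  122.7] phi -74.0 tilt [-0.  0. -1.] w 13.1 q [-0.82  0.65  1.21 -0.    1.28  0.47] F [ 0.  -0.7 -0.6] M [-0.08  0.05  0.02]
shift cm [ 0.01 -0.   -9.73] turn [0. 0. 0.]
```

View pics/side2c.png

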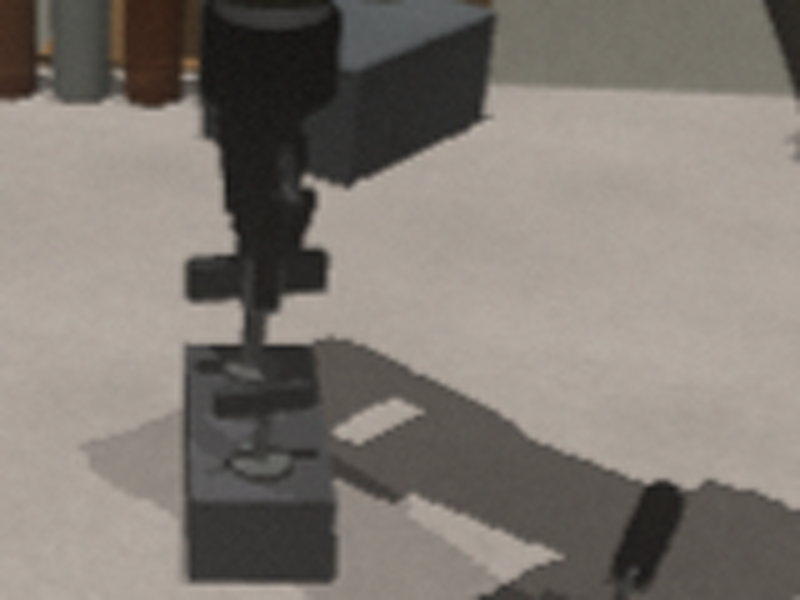

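Request:
arm_command:
  plan:
    - [0,0,-1,0,0,0]
    - [0,0,-3,0,0,0]
    - [0,0,-5,0,0,0]
    - [0,0,-7,0,0,0]
    - [0,0,-9,0,0,0]
    - [0,0,-11,0,0,0]
    - [0,0,-11,0,0,0]
    - [0,0,-11,0,0,0]

```text
time_s: 4.55
tool_pos: [517.3, -379.7, 232.5]
tcp_rot: [0.799, -0.602, -0.0, -0.0]
contact_force: [-0.2, 0.5, -2.4]
width: 13.0
```

```bash
python3 go.py 502.7 208 233 4.7; python3 - <<'E'
from h import *
d=snap('side','side3')
im=cv2.cvtColor(d['img'],cv2.COLOR_RGB2BGR)
cv2.imwrite(f'pics/side3c.png',cv2.resize(im[40:190,220:420],(800,600),interpolation=cv2.INTER_CUBIC))
E
```

```text
t 4.55 pos [ 517.3 -379.7  232.5] phi -73.99 tilt [-0.  0. -1.] w 13.0 q [-0.82  0.56  1.05  0.    1.53  0.47] F [-0.2  0.5 -2.4] M [0.03 0.05 0.04]
shift cm [-5.69e+01 -1.48e+01 -4.00e-02] turn [-1.0000e-04  3.0000e-04 -1.3735e+00]
```

View pics/side3c.png

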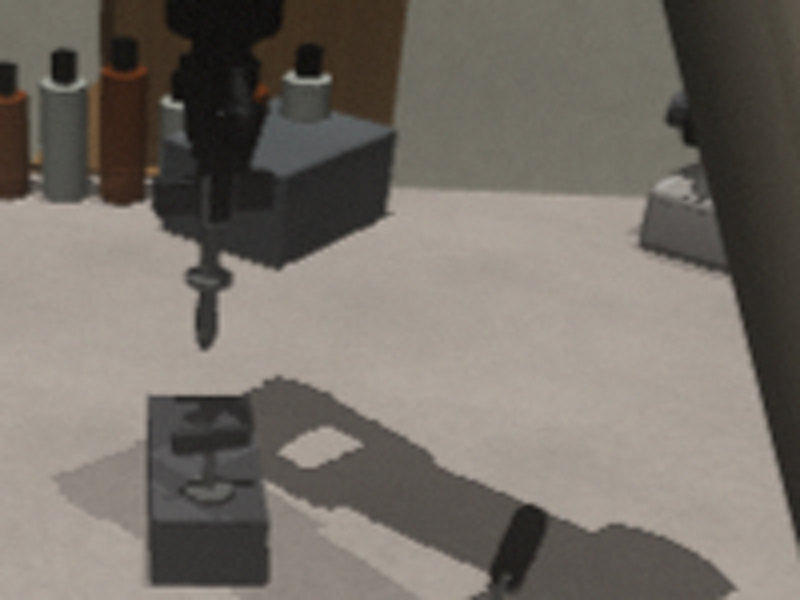

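Request:
arm_command:
  plan:
    - [-1.5,-0.4,0,0,0,-0.04]
    - [-4,-1,0,0,0,-0.1]
    - [-7,-1.8,0,0,0,-0.2]
    - [-10,-2.6,0,0,0,-0.3]
    - [-13.5,-3.5,0,0,0,-0.4]
    - [-17,-4.4,0,0,0,-0.5]
    - [-20.5,-5.3,0,0,0,-0.6]
    - [-24,-6.2,0,0,0,-0.7]
    - [-27.5,-7.2,0,0,0,-0.8]
    - [-31,-8.1,0,0,0,-0.9]
    - [-34.5,-9,0,0,0,-1.0]
    - [-38,-9.9,0,0,0,-1.1]
    - [-41.5,-10.8,0,0,0,-1.2]
    - [-45,-11.7,0,0,0,-1.3]
    - [-48,-12.5,0,0,0,-1.35]
    - [-51,-13.3,0,0,0,-1.3735]
    - [-53.5,-13.9,0,0,0,-1.3735]
    - [-55.5,-14.4,0,0,0,-1.3735]
    - [-56.9,-14.8,0,0,0,-1.3735]
    - [-56.9,-14.8,0,0,0,-1.3735]

```text
time_s: 6.6
tool_pos: [502.5, 209.0, 231.8]
tcp_rot: [0.999, 0.042, -0.001, 0.0]
contact_force: [-1.5, 0.2, -0.8]
width: 13.0
```

Request:
arm_command:
  plan:
    - [0,0,0,0,0,0]
    - [0,0,0,0,0,0]
    - [0,0,0,0,0,0]
    - [0,0,0,0,0,0]
    - [0,0,0,0,0,0]

```text
time_s: 7.1
tool_pos: [502.9, 207.5, 232.8]
tcp_rot: [0.999, 0.041, 0.0, 0.0]
contact_force: [0.7, -0.1, -1.5]
width: 13.1
```

```bash
python3 go.py 502.7 208 215 4.7; python3 - <<'E'
from h import *
for n in('top','side'):
    d=snap(n,n+'4')
    im=cv2.cvtColor(d['img'],cv2.COLOR_RGB2BGR)
    cv2.imwrite(f'pics/{n}4c.png',cv2.resize(im[150:270,80:240] if n=='top' else im[160:340,190:430],(800,600),interpolation=cv2.INTER_CUBIC))
E
```

```text
t 7.1 pos [502.9 207.5 232.8] phi 4.67 tilt [ 0. -0. -1.] w 13.1 q [ 0.17  0.39  1.35 -0.    1.41  0.09] F [ 0.7 -0.1 -1.5] M [-0.01  0.    0.01]
shift cm [-0.02 -0.05  1.78] turn [ 0.     -0.     -0.0005]
```

View pics/side4c.png

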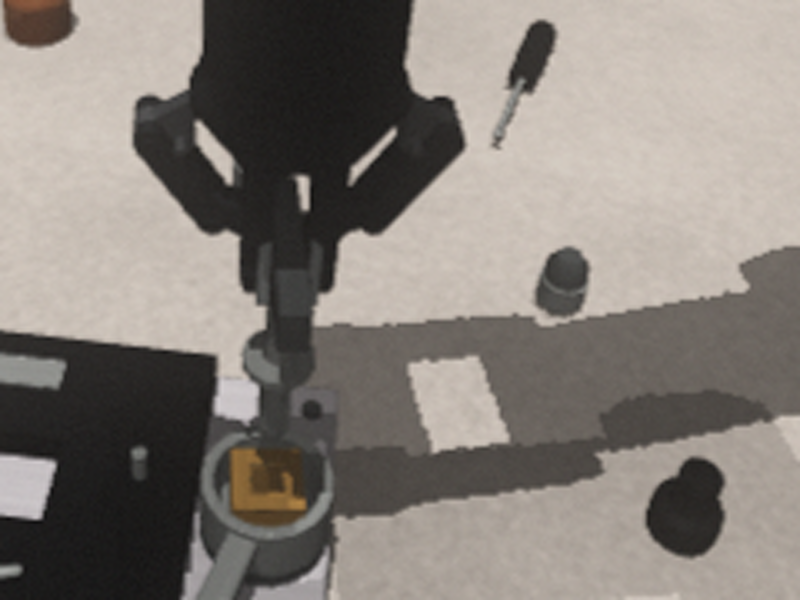

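View pics/top4c.png

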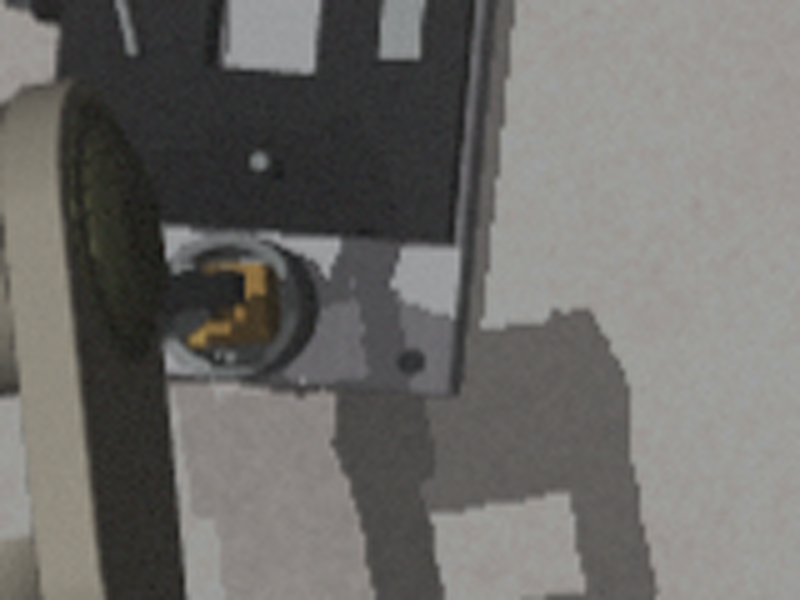

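```bash
python3 - <<'E'
from h import *
d=dict(np.load('pics/side4.npz'))
im=cv2.cvtColor(d['img'],cv2.COLOR_RGB2BGR)
X,Y=502.9,207.5
for z in (113,125,143,165,168,171): print(z,proj(d,[(X,Y,z)]).round(1), (( proj(d,[(X,Y,z)])-[190,160])*10/3).round())
c=im[255:320,245:300]; c=cv2.convertScaleAbs(c,alpha=1.6,beta=10)
cv2.imwrite('pics/s4z.png',cv2.resize(c,(550,650)[:2],interpolation=cv2.INTER_CUBIC))
d=dict(np.load('pics/top4.npz')); print(proj(d,[(X,Y,113),(X,Y,168)]), ((proj(d,[(X,Y,113),(X,Y,168)])-[80,150])*5).round())
E
```

```text
113 [[270.9 289.1]] [[270. 430.]]
125 [[271.3 284.3]] [[271. 414.]]
143 [[271.8 276.9]] [[273. 390.]]
165 [[272.6 267.5]] [[275. 358.]]
168 [[272.7 266.1]] [[276. 354.]]
171 [[272.8 264.8]] [[276. 349.]]
[[121.13159799 209.84602128]
 [114.68133903 208.9226447 ]] [[206. 299.]
 [173. 295.]]
```

View pics/s4z.png

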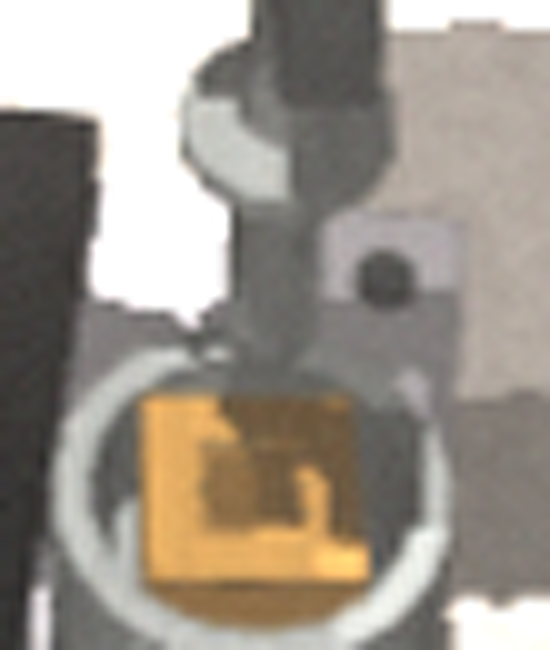

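Request:
arm_command:
  plan:
    - [0,-0.03,1.0,0,0,0]
    - [0,-0.05,2.0,0,0,0]
    - [0,-0.05,3.0,0,0,0]
    - [0,-0.05,3.6,0,0,0]
    - [0,-0.05,4.0,0,0,0]
    - [0,-0.05,4.2,0,0,0]
    - [0,-0.05,4.2,0,0,0]
    - [0,-0.05,4.2,0,0,0]

```text
time_s: 8.0
tool_pos: [503.0, 208.3, 191.0]
tcp_rot: [0.999, 0.041, 0.0, 0.0]
contact_force: [-0.3, -1.4, -2.7]
width: 12.8
```

```bash
python3 go.py 502.7 208 185 4.7; python3 - <<'E'
from h import *
d=snap('side','side5')
im=cv2.cvtColor(d['img'],cv2.COLOR_RGB2BGR)
c=cv2.convertScaleAbs(im[250:340,225:325],alpha=1.5,beta=10)
cv2.imwrite('pics/s5z.png',cv2.resize(c,(660,594),interpolation=cv2.INTER_CUBIC))
E
```

```text
t 8.0 pos [503.  208.3 191. ] phi 4.7 tilt [ 0.001 -0.    -1.   ] w 12.8 q [ 0.18  0.42  1.42 -0.    1.3   0.09] F [-0.3 -1.4 -2.7] M [-0.23 -0.02 -0.13]
shift cm [-0.03  0.02  0.6 ] turn [ 0.0001 -0.0006 -0.    ]
```

View pics/s5z.png

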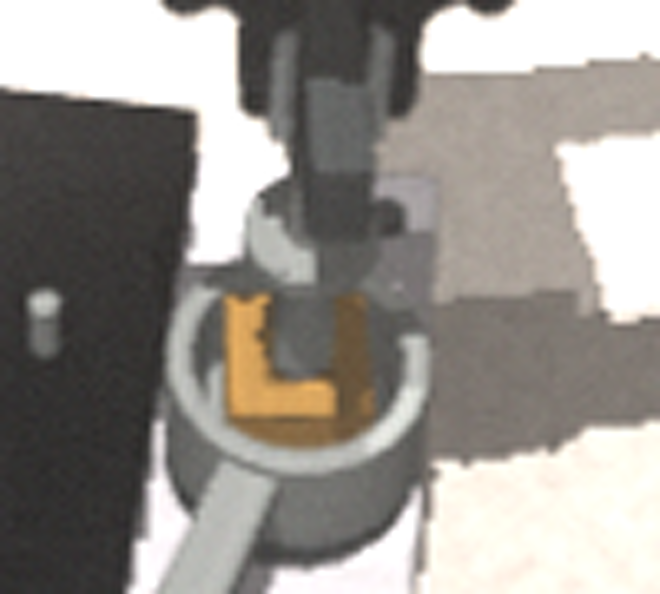

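Request:
arm_command:
  plan:
    - [0,0,0.2,0,0,0]
    - [0,0,0.4,0,0,0]
    - [0,0,0.6,0,0,0]
    - [0,0,0.8,0,0,0]
    - [0,0,0.8,0,0,0]

```text
time_s: 8.55
tool_pos: [502.7, 208.1, 182.4]
tcp_rot: [0.999, 0.041, -0.0, 0.0]
contact_force: [0.0, -2.5, -3.5]
width: 13.2
```

```bash
python3 go.py 502.7 208 172 4.7
```

```text
t 8.55 pos [502.7 208.1 182.4] phi 4.7 tilt [-0.001 -0.    -1.   ] w 13.2 q [ 0.18  0.43  1.43 -0.    1.28  0.09] F [ 0.  -2.5 -3.5] M [-0.57 -0.13  0.06]
shift cm [-0.    0.01  1.04] turn [ 0.0004  0.0006 -0.0001]
```

Request:
arm_command:
  plan:
    - [0,0.04,0.2,0,0,0]
    - [0,0.05,0.4,0,0,0]
    - [0,0.05,0.6,0,0,0]
    - [0,0.05,0.8,0,0,0]
    - [0,0.05,0.95,0,0,0]
    - [0,0.05,0.95,0,0,0]
    - [0,0.05,0.95,0,0,0]

```text
time_s: 9.25
tool_pos: [502.9, 207.9, 173.2]
tcp_rot: [0.999, 0.041, -0.0, -0.0]
contact_force: [0.0, -1.2, -1.8]
width: 13.2
```

```bash
python3 go.py 502.7 208 172 4.7; python3 - <<'E'
from h import *
for n in('top','side'):
    d=snap(n,n+'6')
    im=cv2.cvtColor(d['img'],cv2.COLOR_RGB2BGR)
    c=cv2.convertScaleAbs(im[150:250,60:180] if n=='top' else im[250:340,225:325],alpha=1.5,beta=10)
    cv2.imwrite(f'pics/{n}6z.png',cv2.resize(c,(660,594),interpolation=cv2.INTER_CUBIC))
E
```

```text
t 9.25 pos [502.9 207.9 173.2] phi 4.7 tilt [-0.  0. -1.] w 13.2 q [0.17 0.44 1.44 0.   1.26 0.09] F [ 0.  -1.2 -1.8] M [-0.33 -0.14 -0.11]
shift cm [-0.02 -0.02  0.12] turn [-0.0001  0.0001 -0.0001]
```

View pics/side6z.png

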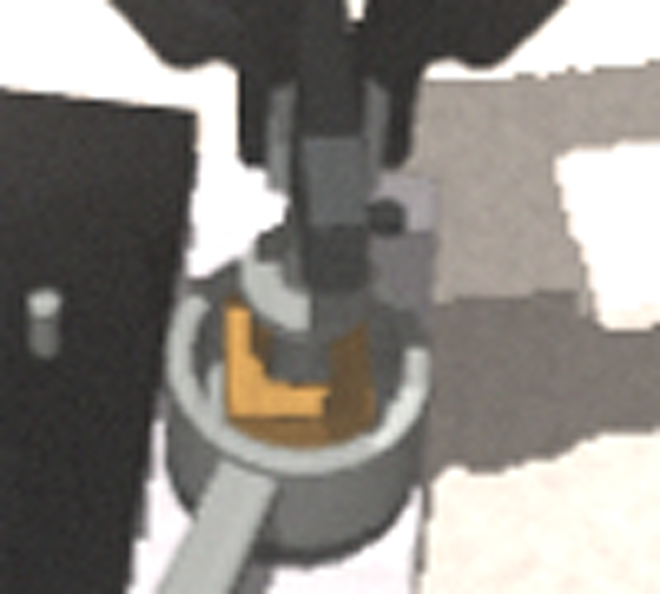

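Request:
arm_command:
  plan:
    - [0,0.03,0.1,0,0,0]
    - [0,0.03,0.2,0,0,0]
    - [0,0.03,0.2,0,0,0]
    - [0,0.03,0.2,0,0,0]

```text
time_s: 9.75
tool_pos: [503.0, 207.6, 171.4]
tcp_rot: [0.999, 0.041, 0.0, -0.0]
contact_force: [0.3, -0.4, 0.6]
width: 12.7
```

```bash
python3 go.py 502.7 208 172 4.7
```

```text
t 9.75 pos [503.  207.6 171.4] phi 4.7 tilt [ 0.001  0.    -1.   ] w 12.7 q [0.17 0.44 1.45 0.   1.25 0.09] F [ 0.3 -0.4  0.6] M [-0.05 -0.01  0.04]
shift cm [-0.03 -0.04 -0.06] turn [-0.0003 -0.0006 -0.    ]
```

Request:
arm_command:
  plan:
    - [0,0,0,0,0,0.05]
    - [0,0,0,0,0,0.1]
    - [0,0,0,0,0,0.15]
    - [0,0,0,0,0,0.2]
    - [0,0,0,0,0,0.25]
    - [0,0,0,0,0,0.3]
    - [0,0,0,0,0,0.3]

```text
time_s: 10.45
tool_pos: [503.1, 207.5, 171.4]
tcp_rot: [0.994, -0.109, 0.0, 0.0]
contact_force: [-0.1, -0.8, 0.2]
width: 13.2
```

```bash
python3 go.py 503 208 171.5 4.7
```

```text
t 10.45 pos [503.1 207.5 171.4] phi -12.49 tilt [ 0.001 -0.    -1.   ] w 13.2 q [ 0.17  0.44  1.45 -0.    1.25  0.39] F [-0.1 -0.8  0.2] M [-0.32 -0.21  0.23]
shift cm [-0.02 -0.05 -0.01] turn [ 2.000e-04 -8.000e-04 -3.001e-01]
```

Torque is 0.23 N m, which matches the clamp friction. I continue turning.

Request:
arm_command:
  plan:
    - [0,0,0,0,0,0.06]
    - [0,0,0,0,0,0.12]
    - [0,0,0,0,0,0.18]
    - [0,0,0,0,0,0.24]
    - [0,0,0,0,0,0.3]
    - [0,0,0,0,0,0.36]
    - [0,0,0,0,0,0.42]
    - [0,0,0,0,0,0.48]
    - [0,0,0,0,0,0.54]
    - [0,0,0,0,0,0.6]
    - [0,0,0,0,0,0.6]

```text
time_s: 11.55
tool_pos: [503.0, 207.8, 171.4]
tcp_rot: [0.918, -0.397, 0.0, -0.0]
contact_force: [0.7, 1.2, 1.1]
width: 12.7
```

```bash
python3 go.py 503 208 171.5 4.7; python3 - <<'E'
from h import *
for n in('side',):
    d=snap(n,n+'7')
    im=cv2.cvtColor(d['img'],cv2.COLOR_RGB2BGR)
    c=cv2.convertScaleAbs(im[240:350,200:320],alpha=1.5,beta=10)
    cv2.imwrite(f'pics/{n}7z.png',cv2.resize(c,(648,594),interpolation=cv2.INTER_CUBIC))
E
```

```text
t 11.55 pos [503.  207.8 171.4] phi -46.81 tilt [ 0.001  0.001 -1.   ] w 12.7 q [0.17 0.44 1.45 0.   1.25 0.99] F [0.7 1.2 1.1] M [ 0.25 -0.05  0.16]
shift cm [-0.02 -0.01 -0.01] turn [-8.000e-04 -4.000e-04 -8.991e-01]
```

View pics/side7z.png

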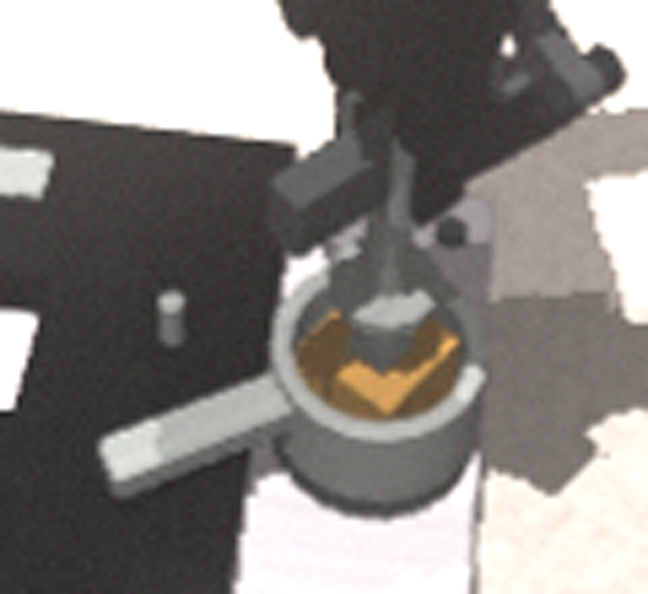

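Request:
arm_command:
  plan:
    - [0,0,0,0,0,0.05]
    - [0,0,0,0,0,0.1]
    - [0,0,0,0,0,0.15]
    - [0,0,0,0,0,0.2]
    - [0,0,0,0,0,0.25]
    - [0,0,0,0,0,0.3]
    - [0,0,0,0,0,0.34]
    - [0,0,0,0,0,0.34]

```text
time_s: 12.4
tool_pos: [503.1, 207.9, 171.4]
tcp_rot: [0.837, -0.546, 0.0, -0.001]
contact_force: [1.2, 3.1, 1.6]
width: 12.5
```

```bash
python3 go.py 503 208 171.5 4.7
```

```text
t 12.4 pos [503.1 207.9 171.4] phi -66.25 tilt [ 0.001  0.001 -1.   ] w 12.5 q [0.17 0.44 1.45 0.   1.25 1.33] F [1.2 3.1 1.6] M [ 0.57 -0.19  0.16]
shift cm [-0.01  0.   -0.01] turn [-1.3000e-03 -2.0000e-04 -1.2383e+00]
```

Request:
arm_command:
  plan:
    - [0,0,0,0,0,0.02]
    - [0,0,0,0,0,0.04]
    - [0,0,0,0,0,0.06]
    - [0,0,0,0,0,0.06]

```text
time_s: 12.8
tool_pos: [503.1, 207.8, 171.4]
tcp_rot: [0.82, -0.572, 0.0, -0.0]
contact_force: [2.1, 4.4, 1.5]
width: 13.0
```

```bash
python3 go.py 503 208 171.5 4.7
```

```text
t 12.8 pos [503.1 207.8 171.4] phi -69.81 tilt [ 0.001  0.001 -1.   ] w 13.0 q [0.17 0.44 1.45 0.   1.25 1.39] F [2.1 4.4 1.5] M [ 0.99 -0.28  0.23]
shift cm [-0.02 -0.   -0.01] turn [-1.0000e-03 -2.0000e-04 -1.3004e+00]
```

Request:
arm_command:
  plan:
    - [0,0,0,0,0,0.02]
    - [0,0,0,0,0,0.04]
    - [0,0,0,0,0,0.05]
    - [0,0,0,0,0,0.05]

```text
time_s: 13.2
tool_pos: [503.1, 207.7, 171.4]
tcp_rot: [0.805, -0.593, 0.0, -0.0]
contact_force: [1.9, 4.7, 3.3]
width: 12.8
```

```bash
python3 go.py 503 208 171.5 4.7; python3 - <<'E'
from h import *
for n in('side','top'):
    d=snap(n,n+'8')
    im=cv2.cvtColor(d['img'],cv2.COLOR_RGB2BGR)
    c=cv2.convertScaleAbs(im[240:350,200:320] if n=='side' else im[140:250,60:180],alpha=1.5,beta=10)
    cv2.imwrite(f'pics/{n}8z.png',cv2.resize(c,(648,594),interpolation=cv2.INTER_CUBIC))
E
```

```text
t 13.2 pos [503.1 207.7 171.4] phi -72.72 tilt [ 0.001  0.001 -1.   ] w 12.8 q [0.17 0.44 1.45 0.   1.25 1.44] F [1.9 4.7 3.3] M [ 1.21 -0.26  0.23]
shift cm [-0.03 -0.   -0.01] turn [-9.0000e-04 -2.0000e-04 -1.3512e+00]
```

View pics/side8z.png

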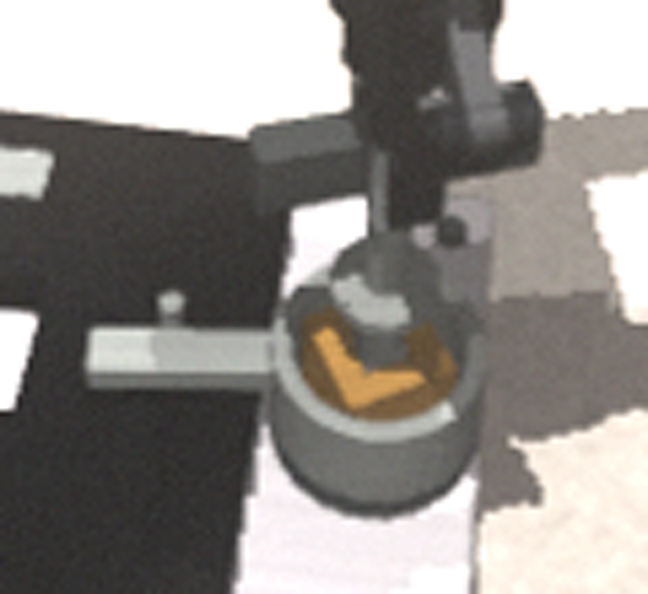

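View pics/top8z.png

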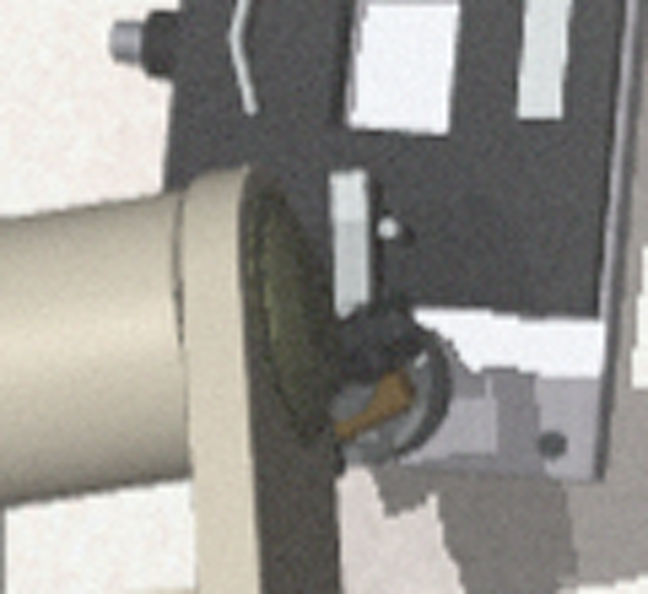

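Request:
arm_command:
  plan:
    - [-0.04,0,0,0,0,0.02]
    - [-0.04,0,0,0,0,0.04]
    - [-0.04,0,0,0,0,0.06]
    - [-0.04,0,0,0,0,0.06]

```text
time_s: 13.7
tool_pos: [503.0, 207.9, 171.4]
tcp_rot: [0.787, -0.617, 0.0, -0.0]
contact_force: [3.5, 4.2, 4.7]
width: 12.7
```

```bash
python3 go.py 503 208 171.5 4.7
```

```text
t 13.7 pos [503.  207.9 171.4] phi -76.15 tilt [ 0.001  0.    -1.   ] w 12.7 q [0.17 0.44 1.45 0.   1.25 1.5 ] F [3.5 4.2 4.7] M [ 0.98 -0.53  0.25]
shift cm [-0.01 -0.   -0.01] turn [-6.000e-04 -5.000e-04 -1.411e+00]
```

Request:
arm_command:
  plan:
    - [0,0,0,0,0,0.02]
    - [0,0,0,0,0,0.04]
    - [0,0,0,0,0,0.05]
    - [0,0,0,0,0,0.05]

```text
time_s: 14.1
tool_pos: [503.0, 207.9, 171.4]
tcp_rot: [0.772, -0.636, 0.0, -0.0]
contact_force: [2.9, 3.3, 3.7]
width: 13.0
```

```bash
python3 go.py 503 208 171.5 4.7; python3 - <<'E'
from h import *
for n in('side','top'):
    d=snap(n,n+'9')
    im=cv2.cvtColor(d['img'],cv2.COLOR_RGB2BGR)
    c=cv2.convertScaleAbs(im[240:350,200:320] if n=='side' else im[140:250,60:180],alpha=1.5,beta=10)
    cv2.imwrite(f'pics/{n}9z.png',cv2.resize(c,(648,594),interpolation=cv2.INTER_CUBIC))
E
```

```text
t 14.1 pos [503.  207.9 171.4] phi -79.0 tilt [ 0.001  0.    -1.   ] w 13.0 q [ 0.17  0.44  1.45 -0.    1.25  1.55] F [2.9 3.3 3.7] M [ 1.03 -0.63  0.58]
shift cm [-0.01 -0.   -0.01] turn [-5.0000e-04 -6.0000e-04 -1.4608e+00]
```

View pics/top9z.png

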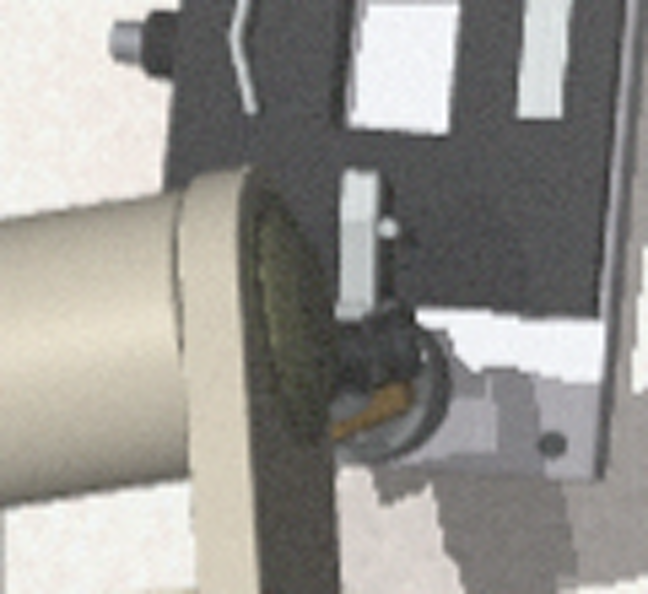

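The torque rose to 0.58 N m and the finger (right edge about x=379) touches the pin (about x=389). I press a little more, then unwind within the socket's play.

Request:
arm_command:
  plan:
    - [0,0,0,0,0,0.02]
    - [0,0,0,0,0,0.04]
    - [0,0,0,0,0,0.04]
    - [0,0,0,0,0,0.04]

```text
time_s: 14.6
tool_pos: [503.0, 208.0, 171.4]
tcp_rot: [0.759, -0.651, 0.0, -0.0]
contact_force: [3.4, 5.2, 4.2]
width: 12.8
```

```bash
python3 go.py 503 208 171.5 4.7
```

```text
t 14.6 pos [503.  208.  171.4] phi -81.25 tilt [ 0.001  0.    -1.   ] w 12.8 q [ 0.17  0.44  1.45 -0.    1.25  1.59] F [3.4 5.2 4.2] M [ 1.04 -0.63  0.77]
shift cm [-0.   -0.   -0.01] turn [-5.0000e-04 -7.0000e-04 -1.5002e+00]
```

Request:
arm_command:
  plan:
    - [0,0,0,0,0,-0.02]
    - [0,0,0,0,0,-0.05]
    - [0,0,0,0,0,-0.06]
    - [0,0,0,0,0,-0.06]

```text
time_s: 15.0
tool_pos: [502.9, 207.9, 171.4]
tcp_rot: [0.778, -0.628, 0.0, -0.0]
contact_force: [2.4, 4.4, 5.1]
width: 12.9
```

```bash
python3 go.py 503 208 171.5 4.7
```

```text
t 15.0 pos [502.9 207.9 171.4] phi -77.88 tilt [ 0.001  0.    -1.   ] w 12.9 q [0.17 0.44 1.45 0.   1.25 1.53] F [2.4 4.4 5.1] M [ 1.   -0.6   0.08]
shift cm [-0.01 -0.01 -0.01] turn [-6.0000e-04 -3.0000e-04 -1.4412e+00]
```

Request:
arm_command:
  plan:
    - [0,0,0,0,0,0]
    - [0,0,0,0,0,0]
    - [0,0,0,0,0,0]
    - [0,0,0,0,0,0]
    - [0,0,0,0,0,0]
    - [0,0,0,0,0,0]
    - [0,0,0,0,0,0]
    - [0,0,0,0,0,0]
  gripper: 0.7

```text
time_s: 15.8
tool_pos: [502.7, 207.9, 171.2]
tcp_rot: [0.778, -0.628, -0.0, 0.0]
contact_force: [-0.9, -0.5, 0.2]
width: 59.9
```

```bash
python3 go.py 503 208 171.5 4.7; python3 - <<'E'
from h import *
for n in('side',):
    d=snap(n,n+'10')
    im=cv2.cvtColor(d['img'],cv2.COLOR_RGB2BGR)
    c=cv2.convertScaleAbs(im[200:350,200:350],alpha=1.5,beta=10)
    cv2.imwrite(f'pics/{n}10z.png',cv2.resize(c,(600,600),interpolation=cv2.INTER_CUBIC))
E
```

```text
t 15.8 pos [502.7 207.9 171.2] phi -77.81 tilt [-0. -0. -1.] w 59.9 q [ 0.17  0.44  1.45 -0.    1.25  1.53] F [-0.9 -0.5  0.2] M [-0.01 -0.03  0.01]
shift cm [-0.   -0.03 -0.03] turn [ 1.00e-04  0.00e+00 -1.44e+00]
```

View pics/side10z.png

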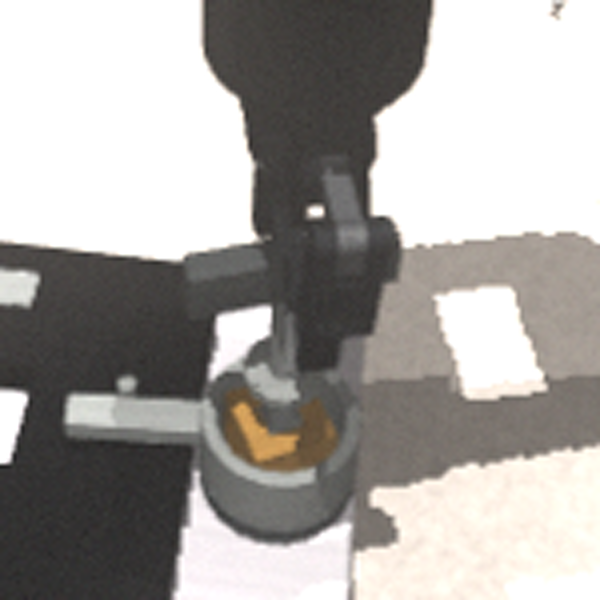

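Released, and the key stands in the socket. I retreat straight up, then back out of the cameras' way.

Request:
arm_command:
  plan:
    - [0,0,-0.5,0,0,0]
    - [0,0,-1.5,0,0,0]
    - [0,0,-3,0,0,0]
    - [0,0,-5,0,0,0]
    - [0,0,-8,0,0,0]
    - [0,0,-11,0,0,0]
    - [4,-2,-12,0,0,0]
    - [8,-4,-12,0,0,0]
    - [12,-6,-12,0,0,0]
    - [16,-8,-12,0,0,0]
    - [20,-8,-12,0,0,0]
    - [23,-8,-12,0,0,0]
    - [23,-8,-12,0,0,0]
    - [23,-8,-12,0,0,0]

```text
time_s: 17.25
tool_pos: [629.5, -0.3, 291.8]
tcp_rot: [0.778, -0.628, 0.0, -0.0]
contact_force: [-0.2, -0.3, -0.5]
width: 60.0
```

```bash
python3 go.py 503 208 171.5 4.7; python3 - <<'E'
from h import *
for n in('side','top'):
    d=snap(n,n+'11')
    im=cv2.cvtColor(d['img'],cv2.COLOR_RGB2BGR)
    c=cv2.convertScaleAbs(im,alpha=1.4,beta=10)
    cv2.imwrite(f'pics/{n}11z.png',cv2.resize(c,(800,600),interpolation=cv2.INTER_CUBIC))
    if n=='top':
        P=pts(d);hh=P[...,2]; reg=np.zeros(hh.shape,np.uint8);reg[150:250,60:170]=1
        m=(hh>170)&(hh<190)&(reg>0); v,u=np.nonzero(m)
        X=np.array([ray(d,a,b,181)[:2] for a,b in zip(u,v)],np.float32); print('handle top',np.median(hh[m]),cv2.minAreaRect(X))
        m=(hh>64)&(hh<84)&(reg>0); m[:, :]&=(P[...,0]>545)&(P[...,0]<620); v,u=np.nonzero(m)
        X=np.array([ray(d,a,b,74)[:2] for a,b in zip(u,v)],np.float32)
        l=cv2.fitLine(X,cv2.DIST_HUBER,0,.01,.01).ravel(); print('finger dir deg',np.degrees(np.arctan2(l[1],l[0])),X.mean(0), cv2.minAreaRect(X))
E
```

```text
t 17.25 pos [ 6.295e+02 -3.000e-01  2.918e+02] phi -77.87 tilt [ 0.  0. -1.] w 60.0 q [-0.19  0.51  0.98  0.    1.66  1.17] F [-0.2 -0.3 -0.5] M [0.01 0.   0.04]
shift cm [-23.02   7.99  12.03] turn [-5.0000e-04 -3.0000e-04 -1.4411e+00]
handle top 178.6731014534662 ((502.29278564453125, 206.5704345703125), (83.66241455078125, 16.064111709594727), 18.18867301940918)
finger dir deg 0.29802793 [568.7118  206.17574] ((568.7265625, 203.142578125), (46.54902648925781, 22.927621841430664), 1.602457046508789)
```

View pics/side11z.png

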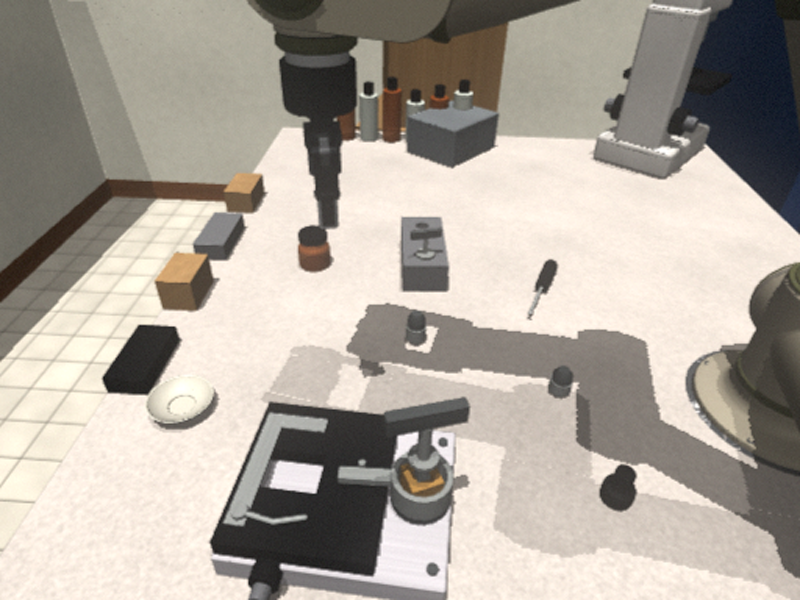

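View pics/top11z.png

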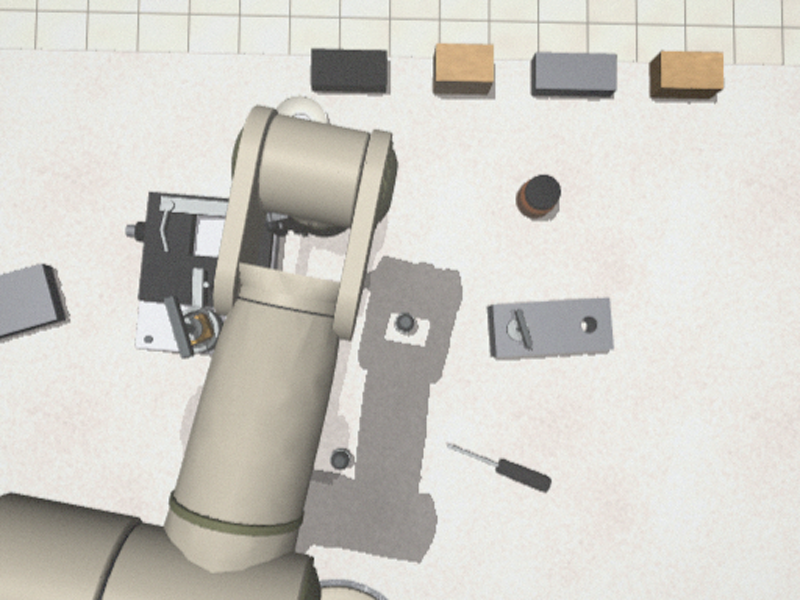

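```bash
python3 -c "
from station import r
print(r.finish_job())"
```

```text
the job is handed in; nothing more can be done
None
```

I clamped the stage and handed the job in at about 17 s of the 51 s allowed; the hand-in gives no verdict. I gripped the larger key by its bar and lined it up with the brass insert, at about 4.7°. It went fully into the socket without binding. I then turned it clockwise about 1.5 rad of tool rotation, until the torque rose from 0.25 to 0.77 N m at the stop pin. After that I unwound slightly, opened the gripper and backed away.

**Last checks:**
- **Key:** it stands upright in the socket. Its handle top measures 179 mm raw, or about 181 mm after correcting the camera's roughly 2 mm low bias; 181 mm is the height when fully home. Its measured axis is within about 2 mm of the socket's.
- **Clamp:** the hold-down finger rests against the stop pin, at about 1.50 rad by the line fit. A cruder rectangle fit, which included the pin, gave about 1.3° less turn; that is still within tolerance.
- **Surroundings:** the smaller key and the lens look unmoved in the last pictures. The robot touches nothing, with contact force about 0.6 N, which is sensor noise.

No check failed.

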